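# Tip a heater block into the marking nest and press the sloping marker plunger

## Robot

A 6-joint arm with a two-finger parallel gripper is mounted at the origin on a cart in front of the work surface, level with it; the furniture and walls round the work are solid. World frame = base frame: x ahead of the robot, y to its left, z up, the work surface at z = 0. Lengths are in m, angles in rad, forces in N, time in s.
With the tool pointing down it reaches from about 0.35 to 0.8 m from the base axis. Payload 7.3 kg.
Tool frame: the origin (TCP) lies midway between the tips of the shut fingers; the grasp point (between the pads) lies 19 mm behind it (arm.grip_point_offset is the distance from the TCP to the grasp point, in m); z points along the fingers, y is the line along which they close (so a half turn about z gives the same grasp; the last joint's range is limited). The gripper opens to 85 mm and grips with 20 to 120 N. Pads are 22 mm wide; open, the fingers measure 114 mm over their backs; the gripper's body (76 mm by 85 mm) begins 54 mm behind the grasp point. The pads swing forward as they close: fully open they stand 13 mm farther back than shut.
Start: joints at [-1.319, 0.342, 1.524, -0, 1.275, -0.146], TCP at [0.203, -0.484, 0.193] pointing down, gripper open.
Joint ranges: [-2.53, 2.53], [-0.77, 2.02], [0.04, 2.7], [-1, 4.14], [0.28, 2.66], [-3.11, 3.11]. Speed limits (rad/s): [2.57, 2.57, 3.14, 3.14, 3.14, 3.14].

## Interface

Orientations are given as [roll, pitch, yaw] about the fixed x, y, z axes, in that order (R = Rz(yaw) Ry(pitch) Rx(roll)).
In Python, from cell import status, read_camera, job_done, arm gives the robot as it stands.
- The arm moves only by the shell command python3 -m inch 'ROWS'. ROWS is JSON, a list of rows, each an object of numbers: "x", "y", "z": the shift along the tool's x, y, z in mm; "wx", "wy", "wz": the turn, a rotation vector about the tool's x, y, z in degrees; "jaw": the finger opening in mm, from 0 to 85.4. In form: [{"x": .., "y": .., "z": .., "wx": .., "wy": .., "wz": .., "jaw": ..}, ...]. A call has 1 to 20 rows; each row is the pose to reach, as a shift and turn from the pose commanded when the call began, along the tool's axes at that moment; what a row does not reach only later rows make up. A row lasts 1/10 s, in which the tool goes at most 50 mm and 8.59 degrees, less where a joint would pass 70% of its speed; a pose out of reach is approached as far as the arm can. A call with a gripper value outside its range is refused whole. The fingers move at their own pace and stop on an object; the grip force is fixed at half the most. Time passes only in rows, so rows that repeat a pose let the fingers close. It gives the time, the measured TCP pose, the force, the opening and the grip force at its end, in the units of the state.
- status.state(): the state, without advancing time (a new reading comes with each control period).
- read_camera(name): name is "scene" or "side" or "wrist"; returns a dict with "image" (420x560x3 uint8, blue, green, red), "range_z" (420x560 float32, m along the optical axis (not along the pixel's ray), 0 where there is no reading), "fovy" (degrees; the focal length in pixels is half the picture's height over the tangent of half this angle, whatever the lens; pixels are square), "cx", "cy" (the principal point, pixels), "R" (3x3) and "t" (3): a world point X has camera coordinates R X + t. Camera axes: x right, y down, z forward; pixel columns grow to the right and rows downward; lengths in m; the calibration is good to about 2 mm. A picture is of the moment at which its call begins.
- job_done(): hands the job in; it is judged then, once.
The state is a dict: "t": time; "joint_pos": joint angles; "qvel": joint speeds; "joint_efforts": joint torques, N m; "tcp_pos": TCP position; "ee_rot": TCP orientation; "ft_force": force on the tool from outside, world axes, zero at the start; "torque": the same for the moment, N m; "grip_width": finger opening in m; "grasp_force": force on a finger pad.
Only numpy, scipy, OpenCV 4.12 (cv2) and the standard library are available. Lean on these libraries where they do the work, as an engineer would, in place of code of your own. Each camera call takes 0.05 s, during which the arm holds its last target. There are 200 camera calls.

## Task

The die-cast heater block stands on end on the raised step of the marking fixture: tip it over the step's edge into the nest, so that it lies flat on the nest floor with its two brass sockets facing up. Then press the fixture's sloping spring plunger, down inside its round collar, fully to its stop, hold it a moment and let it come all the way back up. Leave the boiler coil and the wooden block beside the fixture where they stand.

Things in the scene. Friction and masses are not known exactly. Their poses are not given: they have to be found in the camera images.
- fixture: Fixed marking fixture, long along its y. Origin on the bench under the middle of its dark base plate, 120 (x) x 300 (y) x 12 mm; z up, -x is its near side. From +y to -y stand in line, all centred on x = 0: the raised step, the nest, and the sloping plunger in its collar on a pedestal. Fences 8 mm thick, tops 34 mm above the bench, line step and nest; the lane between them is 76 mm wide.
- nest (a point): Centre of the nest floor, 12 mm above the bench; axes as the fixture's. The nest is 76 mm (x) by 98 mm (y): at its +y end the step rises 14 mm, at its -y end stands an 8 mm thick end stop, 24 mm high above the floor.
- step_edge (a point): Middle of the step's edge above the nest, at the step's top level, 26 mm above the bench (14 mm above the nest floor); axes as the fixture's. The bare aluminium step runs 78 mm from here to +y; a lip 5 mm high and 5 mm thick stands along this edge (y 0 to +5 mm) and stops the block's foot from sliding. The block is tipped over this edge towards the fixture's -y.
- heater_block: Die-cast aluminium block, 60 (x) x 50 (y) x 90 (z) mm, 0.32 to 0.5 kg, two brass sockets in its +y face. Origin: centre of the end it stands on. It starts upright on the step, blank -y face 1 to 10 mm from the lip, axes within 3 degrees of the fixture's. Pushed near its top it tips over the lip; if its tail then rests on the lip, push it on until it drops flat. Home, its y axis points up.
- block_centre (a point): Middle of the heater block, 45 mm from the end it stood on.
- plunger_top (a point): Centre of the flat top of the round steel plunger head (48 mm across). Its z axis is the plunger's axis, pointing out of the collar: 40 degrees from vertical, leaning to the fixture's -y side (away from the nest). At rest the top is 18 mm below the rim of the grey collar (inner diameter 60, outer 72 mm), pressed 40 mm. A closed gripper fits in only along this axis.
- plunger (a joint): Travel of the spring plunger along its axis, in m: 0 at rest, 0.022 at its stop; it springs back when let go. The spring takes 4 N to start and 12 N at the stop.
- coil: Bystander: copper boiler coil on an aluminium core, 64 x 61 x 105 mm, standing upright on the bench on the fixture's near side, off the corner of the step; origin in the centre of its underside. To be left alone.
- wood_block: Bystander: wooden packing block 40 (x) x 90 (y) x 32 mm lying on the bench on the fixture's near side, beside the plunger; origin in the centre of its underside. To be left alone.
There are look-alikes about, which are no part of the job. What is shaped like the heater_block but blue, green or red is not meant.

How it is judged:
On the way, in this order (a step that is already met when the one before it is completed fails the run):
1. the block lies flat in the nest, sockets up (angle between heater_block's own y axis and vertical below 0.08 rad and z of block_centre in the frame of nest between 0.021 and 0.0285 m and x of block_centre in the frame of nest between -0.012 and 0.012 m and y of block_centre in the frame of nest between -0.011 and 0.011 m and linear speed of heater_block below 0.03 m/s), for 0.2 s.
2. with the block in the nest, the plunger is pressed to its stop (angle between heater_block's own y axis and vertical below 0.08 rad and z of block_centre in the frame of nest between 0.021 and 0.0285 m and x of block_centre in the frame of nest between -0.012 and 0.012 m and y of block_centre in the frame of nest between -0.011 and 0.011 m and value of joint plunger above 0.02 m), for 0.2 s.
At the end, for the whole second after the job is handed in: The block lies still and flat in the nest, sockets up (within 4.5 degrees; middle 21 to 28.5 mm above the nest floor, within 12 mm of its centre in x and 11 mm in y); the plunger, pressed at least 20 of 22 mm for 0.2 s after the block lay there, is back within 3 mm of rest (angle between heater_block's own y axis and vertical below 0.08 rad and z of block_centre in the frame of nest between 0.021 and 0.0285 m and x of block_centre in the frame of nest between -0.012 and 0.012 m and y of block_centre in the frame of nest between -0.011 and 0.011 m and value of joint plunger below 0.003 m and linear speed of heater_block below 0.02 m/s); the robot touches nothing.
It fails at once if the boiler coil is moved more than 30 mm or tipped (distance of coil from where it was at the start of the episode above 0.03 m or angle between coil's own z axis and vertical above 0.3 rad).
It fails at once if the wooden block is moved more than 30 mm (distance of wood_block from where it was at the start of the episode above 0.03 m).
It also fails if it takes over 48 s, if anything falls off the work surface, if the arm or the gripper's body presses on something with over 40 N, if the wrist force passes 120 N, or if a joint passes its speed limit or range.

## Working session

There is one attempt and no reset: what is moved stays moved. The work goes in short steps, Python scripts to look and compute and a shell command to move; the robot and the scene stay as the last step left them, time stands still between calls to the robot, and variables do not carry over. Pictures are saved under pics/ and viewed, at most 10 in all, crops included, and the job is handed in when it is done.

```bash
mkdir -p pics; ls
cat > h.py <<'E'
import numpy as np,cv2
from cell import status,read_camera,job_done,arm
def snap(n,f=None):
    c=read_camera(n)
    if f: cv2.imwrite('pics/'+f,c['image'])
    np.savez('/tmp/%s.npz'%n,**c)
    return c
def pts(c):
    h,w=c['range_z'].shape; f=h/2/np.tan(np.radians(c['fovy'])/2)
    v,u=np.mgrid[:h,:w]; z=c['range_z'].astype(float)
    P=np.stack([(u-c['cx'])*z/f,(v-c['cy'])*z/f,z],-1)
    return (P-c['t'])@c['R']   # R^T (P-t)
E
python3 - <<'E'
from h import *
for n in('scene','side'):
    c=snap(n,n+'1.png'); print(n,c['fovy'],c['cx'],c['cy'],(-c['R'].T@c['t']).round(3),c['R'][2].round(2))
print(status.state())
E
```

```text
pics
scene 43.39900146804942 272.53958039671875 205.9607579030154 [-0.028  0.521  0.895] [ 0.49 -0.46 -0.74]
side 54.011307299426576 283.3049840024387 214.7035450626546 [0.486 0.693 0.611] [ 0.01 -0.8  -0.6 ]
{'t': 0.1, 'joint_pos': array([-1.31897359e+00,  3.42673781e-01,  1.52493533e+00,  2.30022111e-05,
        1.27543383e+00, -1.45995249e-01]), 'qvel': array([-1.53257727e-03, -3.39489602e-03, -3.46640308e-03, -9.66071395e-04,
        1.02692669e-03,  9.07226992e-05]), 'joint_efforts': array([ 2.18480855e-03, -4.34447551e+01, -2.46489733e+01,  7.22737230e-07,
        4.71025152e-03,  1.91503688e-05]), 'tcp_pos': array([ 0.20331118, -0.48357005,  0.19197992]), 'ee_rot': array([-3.14016099e+00, -2.32746711e-04,  3.97811112e-01]), 'ft_force': array([-0.65831588, -0.48077475, -0.19771234]), 'torque': array([-0.04014849, -0.0151272 ,  0.00718734]), 'grasp_force': 0.0, 'grip_width': 0.08533927733388962}
```

View pics/scene1.png

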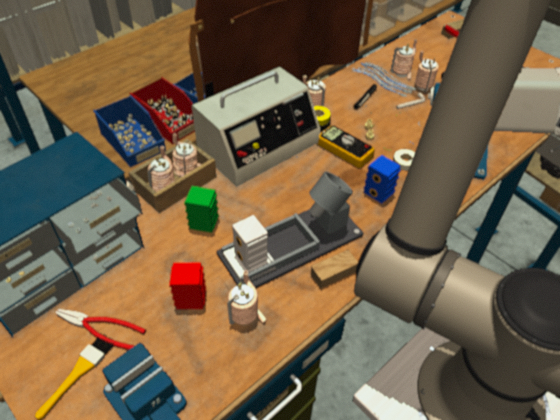

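View pics/side1.png

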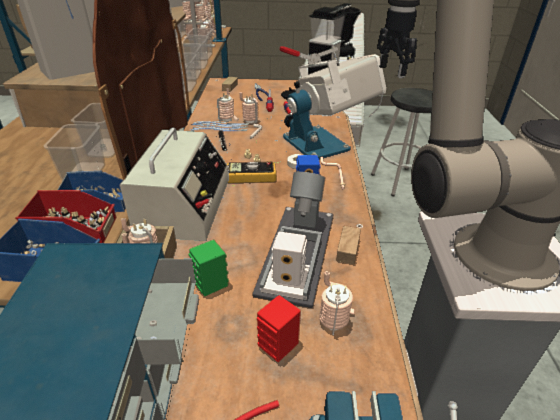

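The scene picture shows the white block at (250,240), the collar at (330,190) and the coil at (243,305). The side picture shows the block with its sockets at (288,262), the collar at (307,190), the wood at (349,243) and the coil at (337,308).

Run:
```python
from h import *
S=dict(np.load('/tmp/side.npz'));C=dict(np.load('/tmp/scene.npz'))
P=pts(S);Q=pts(C)
for n,X,uv in(('block',Q,(250,222)),('blockside',P,(290,238)),('collar',Q,(330,185)),('coil',P,(337,300)),('wood',P,(349,240)),('wood',Q,(333,270)),('base',P,(300,170))):
    print(n,X[uv[1],uv[0]].round(3))
A=np.concatenate([np.c_[P.reshape(-1,3),S['image'].reshape(-1,3)],np.c_[Q.reshape(-1,3),C['image'].reshape(-1,3)]])
x,y,z=A[:,0],A[:,1],A[:,2]
m=(x>.3)&(x<.75)&(y>-.35)&(y<.35)&(z>.004)&(z<.25)
A=A[m]
# topdown map 1mm/px, u = y (flipped), v = x flipped ; image height-coded + color
H=np.zeros((450,700,3),np.uint8)
for a in A[np.argsort(A[:,2])]:
    H[int((.75-a[0])*1000)%450,int((.35-a[1])*1000)%700]=np.array([min(255,a[2]*1700),a[4],a[5]])
cv2.imwrite('pics/top.png',H)
```

```text
block [0.489 0.098 0.12 ]
blockside [0.479 0.104 0.116]
collar [ 0.434 -0.065  0.153]
coil [0.398 0.225 0.085]
wood [0.349 0.003 0.029]
wood [0.34  0.011 0.035]
base [ 0.456 -0.223  0.069]
```

View pics/top.png

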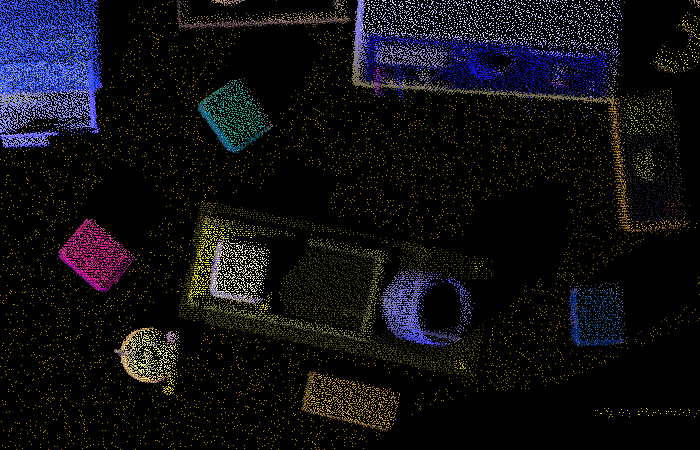

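The height map shows the fixture from (190,205) to (470,372), turned about -11°. The block is at (240,270), the collar at (427,308), the coil at (150,355) and the wood at (350,402).

Run:
```python
from h import *
for nm in('side','scene'):
    c=dict(np.load('/tmp/%s.npz'%nm));P=pts(c).reshape(-1,3);im=c['image'].reshape(-1,3).astype(int)
    x,y,z=P.T
    reg=(abs(x-.46)<.11)&(y>-.14)&(y<.19)
    dark=(im.max(1)<125)&(im.max(1)-im.min(1)<30)
    k=reg&dark&(z>.006)&(z<.018)
    r=cv2.minAreaRect(P[k][:,:2].astype(np.float32)*1000);print(nm,'base',k.sum(),r)
    b=reg&(z>.108)&(z<.125)&(y>.07)&(y<.15)
    rb=cv2.minAreaRect(P[b][:,:2].astype(np.float32)*1000);print(' block top',b.sum(),rb,np.median(z[b]))
    yaw=np.radians(-11.1);d=P[:,:2]-np.array([.456,.03])
    fx=d@[np.cos(yaw),np.sin(yaw)];fy=d@[-np.sin(yaw),np.cos(yaw)]
    # height profile along fixture y in lane middle-ish (median over |fx|<25)
    for lo in range(-160,160,4):
        s=(abs(fx)<.034)&(fy*1000>=lo)&(fy*1000<lo+4)&(z<.2)&(z>-.01)
        if s.sum()>3: print((lo,int(s.sum()),*(1000*np.percentile(z[s],[10,50,90])).round().astype(int)),end=' ')
    print()
    s0=(fy>-.02)&(fy<.04)
    for lo in range(-70,70,2):
        s=s0&(fx*1000>=lo)&(fx*1000<lo+2)
        if s.sum()>3: print((lo,int(s.sum()),(1000*np.median(z[s])).round(1)),end=' ')
    print()
```

```text
side base 1703 ((461.186767578125, 15.657058715820312), (297.56414794921875, 118.64710235595703), 78.37413787841797)
 block top 567 ((479.2796630859375, 111.79251861572266), (52.44617462158203, 54.134132385253906), 79.80577850341797) 0.11445650595060425
(-160, 6, np.int64(11), np.int64(11), np.int64(12)) (-156, 7, np.int64(10), np.int64(11), np.int64(12)) (-152, 5, np.int64(10), np.int64(11), np.int64(12)) (-148, 6, np.int64(9), np.int64(11), np.int64(12)) (-144, 9, np.int64(10), np.int64(11), np.int64(45)) (-140, 7, np.int64(12), np.int64(12), np.int64(31)) (-136, 14, np.int64(10), np.int64(11), np.int64(28)) (-132, 8, np.int64(9), np.int64(12), np.int64(37)) (-128, 11, np.int64(10), np.int64(12), np.int64(46)) (-124, 11, np.int64(9), np.int64(11), np.int64(54)) (-120, 9, np.int64(11), np.int64(11), np.int64(64)) (-116, 21, np.int64(10), np.int64(37), np.int64(136)) (-112, 21, np.int64(11), np.int64(76), np.int64(139)) (-108, 48, np.int64(12), np.int64(96), np.int64(149)) (-104, 58, np.int64(11), np.int64(128), np.int64(151)) (-100, 132, np.int64(12), np.int64(126), np.int64(155)) (
[... 9226 characters left out ...]
.5)) (4, 19, np.float64(14.2)) (6, 20, np.float64(14.8)) (8, 22, np.float64(14.9)) (10, 20, np.float64(14.8)) (12, 21, np.float64(14.2)) (14, 18, np.float64(14.1)) (16, 19, np.float64(14.5)) (18, 17, np.float64(14.2)) (20, 22, np.float64(14.1)) (22, 13, np.float64(14.5)) (24, 15, np.float64(14.0)) (26, 21, np.float64(14.8)) (28, 13, np.float64(14.0)) (30, 19, np.float64(13.7)) (32, 14, np.float64(13.8)) (34, 16, np.float64(13.7)) (36, 17, np.float64(14.3)) (38, 16, np.float64(14.6)) (40, 8, np.float64(14.6)) (42, 11, np.float64(13.6)) (44, 27, np.float64(15.0)) (46, 76, np.float64(26.5)) (48, 39, np.float64(33.5)) (50, 17, np.float64(36.6)) (52, 9, np.float64(36.8)) (54, 5, np.float64(35.0))
```

```bash
cat >> h.py <<'E'
from scipy.spatial.transform import Rotation as Ro
PSI=np.radians(-11.5)
def goto(p,rpy):
    s=status.state();R=Ro.from_euler('xyz',s['ee_rot'])
    d=R.inv().apply(np.array(p)-s['tcp_pos'])*1000
    w=np.degrees((R.inv()*Ro.from_euler('xyz',rpy)).as_rotvec())
    print('d',d.round(1),'w',w.round(1),'t',s['t'],'tcp',s['tcp_pos'].round(4),'F',s['ft_force'].round(1))
DOWN=[np.pi,0,PSI+np.pi/2]
E
python3 -c "
from h import *
goto([.46,-.2,.3],DOWN);goto([.44,.02,.33],DOWN)"
```

```text
d [ 346.5 -162.1 -107.7] w [ -0.1  -0.1 -55.7] t 0.1 tcp [ 0.2033 -0.4836  0.192 ] F [-0.7 -0.5 -0.2]
d [ 413.3 -372.8 -137.4] w [ -0.1  -0.1 -55.7] t 0.1 tcp [ 0.2033 -0.4836  0.192 ] F [-0.7 -0.5 -0.2]
```

```bash
python3 -m inch '[{"x":90,"y":-40,"z":-60,"wz":-8,"jaw":0},{"x":180,"y":-85,"z":-100,"wz":-16,"jaw":0},{"x":260,"y":-125,"z":-108,"wz":-24,"jaw":0},{"x":346,"y":-162,"z":-108,"wz":-32,"jaw":0},{"x":346,"y":-162,"z":-108,"wz":-40,"jaw":0},{"x":346,"y":-162,"z":-108,"wz":-48,"jaw":0},{"x":380,"y":-260,"z":-130,"wz":-55.7,"jaw":0},{"x":413,"y":-373,"z":-137,"wz":-55.7,"jaw":0},{"x":413,"y":-373,"z":-137,"wz":-55.7,"jaw":0},{"x":413,"y":-373,"z":-137,"wz":-55.7,"jaw":0},{"x":413,"y":-373,"z":-137,"wz":-55.7,"jaw":0},{"x":413,"y":-373,"z":-137,"wz":-55.7,"jaw":0},{"x":413,"y":-373,"z":-137,"wz":-55.7,"jaw":0},{"x":413,"y":-373,"z":-137,"wz":-55.7,"jaw":0},{"x":413,"y":-373,"z":-137,"wz":-55.7,"jaw":0},{"x":413,"y":-373,"z":-137,"wz":-55.7,"jaw":0}]'
python3 -c "
from h import *
c=snap('wrist','w1.png');print(c['fovy'],(-c['R'].T@c['t']).round(3),c['R'][2].round(3))
goto([.491,.170,.25],DOWN)"
```

```text
66.82043573155735 [ 0.27  -0.457  0.373] [-0.264 -0.11  -0.958]
d [ 518.5 -491.2  -57.3] w [ -0.1  -0.  -55.7] t 0.15 tcp [ 0.2033 -0.4837  0.1921] F [-0.2 -0.1  0.3]validation failed for argument at $[0]...
```

View pics/w1.png

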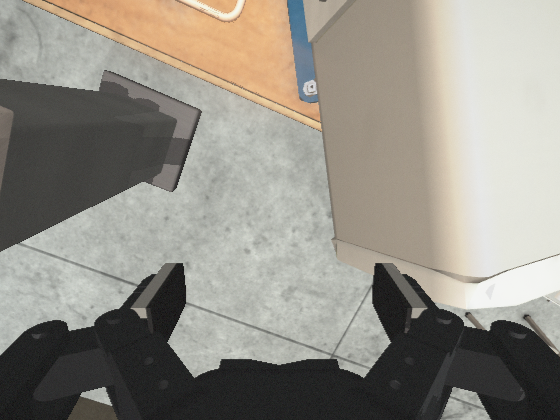

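The call was refused, so the arm is still over the floor beside the cart and this wrist picture shows nothing useful. The rows probably need all their keys, so I'll rewrite them that way.

```bash
python3 -m inch '[{"x":60,"y":-25,"z":-80,"wx":0,"wy":0,"wz":-8,"jaw":0},{"x":60,"y":-25,"z":-110,"wx":0,"wy":0,"wz":-16,"jaw":0},{"x":120,"y":-60,"z":-110,"wx":0,"wy":0,"wz":-24,"jaw":0},{"x":180,"y":-85,"z":-110,"wx":0,"wy":0,"wz":-32,"jaw":0},{"x":260,"y":-125,"z":-110,"wx":0,"wy":0,"wz":-40,"jaw":0},{"x":346,"y":-162,"z":-110,"wx":0,"wy":0,"wz":-48,"jaw":0},{"x":346,"y":-162,"z":-110,"wx":0,"wy":0,"wz":-55.7,"jaw":0},{"x":346,"y":-162,"z":-110,"wx":0,"wy":0,"wz":-55.7,"jaw":0},{"x":380,"y":-260,"z":-130,"wx":0,"wy":0,"wz":-55.7,"jaw":0},{"x":413,"y":-373,"z":-137,"wx":0,"wy":0,"wz":-55.7,"jaw":0},{"x":413,"y":-373,"z":-137,"wx":0,"wy":0,"wz":-55.7,"jaw":0},{"x":413,"y":-373,"z":-137,"wx":0,"wy":0,"wz":-55.7,"jaw":0},{"x":413,"y":-373,"z":-137,"wx":0,"wy":0,"wz":-55.7,"jaw":0},{"x":413,"y":-373,"z":-137,"wx":0,"wy":0,"wz":-55.7,"jaw":0},{"x":413,"y":-373,"z":-137,"wx":0,"wy":0,"wz":-55.7,"jaw":0},{"x":413,"y":-373,"z":-137,"wx":0,"wy":0,"wz":-55.7,"jaw":0},{"x":413,"y":-373,"z":-137,"wx":0,"wy":0,"wz":-55.7,"jaw":0}]'
python3 -c "
from h import *
c=snap('wrist','w2.png');print(c['fovy'],(-c['R'].T@c['t']).round(3),c['R'][2].round(3))
goto([.491,.170,.25],DOWN)"
```

```text
t: 1.85
tcp_pos: [0.4397, 0.0186, 0.3292]
ee_rot: [-3.141, 0.0, 1.368]
ft_force: [-0.2, 0.5, -0.2]
grip_width: -0.0
grasp_force: 0.0
66.82043573155735 [0.455 0.089 0.51 ] [-0.059 -0.28  -0.958]
d [158.6  19.7  79.2] w [-0.   0.  -0.1] t 1.9 tcp [0.4397 0.0186 0.3293] F [-0.4 -0.4  0.4]
```

View pics/w2.png

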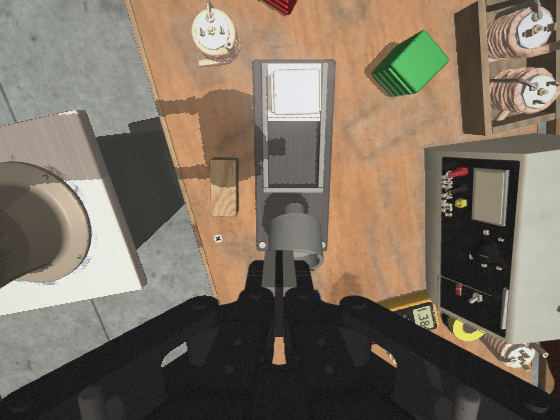

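The wrist view from above shows the base plate from (254,60) to (333,250), in line with the image. The block top is at (296,92), the nest at (292,155) and the collar at (295,235).

Run:
```python
from h import *
c=dict(np.load('/tmp/wrist.npz'));P=pts(c);im=c['image'].astype(int)
def rect(k,n):
    q=P[k][:,:2].astype(np.float32)*1000
    r=cv2.minAreaRect(q);print(n,len(q),np.round(r[0],1),np.round(r[1],1),round(r[2],2),'z',np.median(P[k][:,2]).round(4))
V,U=np.mgrid[:420,:560]
z=P[...,2]
g=(U>248)&(U<340)&(V>50)&(V<215)
print('bench z',np.median(z[100:150,345:360]))
rect(g&(z>.108)&(z<.128),'block')
rect(g&(z>.029)&(z<.042)&(V>130),'fence')
rect(g&(z>.006)&(z<.018)&(im.max(2)<125)&(im.max(2)-im.min(2)<30),'base')
# base side edges: bench/base transition per row
L=[];Rr=[]
for v in range(75,200,5):
    row=z[v]; k=np.where((row>.006)&(U[v]>240)&(U[v]<345))[0]
    L.append(P[v,k[0]+1,:2]);Rr.append(P[v,k[-1]-1,:2])
for n,E in(('L',np.array(L)),('R',np.array(Rr))):
    vx,vy,x0,y0=cv2.fitLine(E.astype(np.float32),cv2.DIST_HUBER,0,.001,.001).ravel()
    print(n,np.degrees(np.arctan2(-vx*np.sign(vy),abs(vy))).round(2),(x0+vx/vy*(0.03-y0)).round(4),'at y=.03')
# profile along image column 292 : y', z
for col in(292,):
  for v in list(range(56,70))+list(range(108,130))+list(range(180,196))+list(range(240,255)): print(v,(P[v,col]*1000).round().astype(int),end=';')
# collar rim: highest points
k=(U>260)&(U<330)&(V>185)&(V<270)&(z>.08)&(z<.2)
print('\ncollar',P[k].max(0).round(3));
```

```text
bench z -0.0007650202338978485
block 2127 [465.5  47.5] [174.6  58.3] 78.02 z 0.1152
fence 959 [457.5  -2.2] [128.4  92.1] 78.78 z 0.0337
base 5861 [466.2  42.7] [233.  119.9] 78.59 z 0.0113
L -11.5 0.4051 at y=.03
R -11.66 0.5221 at y=.03
56 [489 164   0];57 [489 162   0];58 [489 161   0];59 [488 160   0];60 [487 157  13];61 [487 156  12];62 [487 154  14];63 [486 151  25];64 [485 150  26];65 [485 148  27];66 [485 147  26];67 [485 146  25];68 [484 145  26];69 [479 134 113];108 [471  92 115];109 [470  91 115];110 [470  89 115];111 [470  88 116];112 [470  87 116];113 [470  86 114];114 [469  85 113];115 [472  83  26];116 [472  81  25];117 [472  80  25];118 [472  79  29];119 [471  77  31];120 [471  76  29];121 [471  74  11];122 [471  73  12];123 [471  71  10];124 [470  70  11];125 [470  68  11];126 [470  67  10];127 [470  65  10];128 [469  64  11];129 [469  62  10];180 [454 -15  11];181 [454 -16  12];182 [454 -18  12];183 [453 -20  12];184 [453 -21  13];185 [453 -21  20];186 [452 -21  27];187 [452 -21  33];188 [452 -22  34];189 [452 -24  36];190 [451 -25  34];191 [451 -27  36];192 [451 -29  33];193 [450 -36  12];194 [450 -38  11];195 [450 -39  11];240 [440 -60 147];241 [440 -61 148];242 [440 -61 150];243 [440 -62 152];244 [439 -64 151];245 [439 -64 154];246 [439 -65 155];247 [439 -66 155];248 [439 -66 157];249 [438 -67 158];250 [448  27 371];251 [448  28 374];252 [448  27 374];253 [448  27 375];254 [448  27 376];
collar [ 0.48  -0.033  0.158]
```

```bash
python3 -c "
from h import *
goto([.494,.18,.098],DOWN)"
```

```text
d [169.1  20.7 231.2] w [-0.   0.  -0.1] t 1.9 tcp [0.4397 0.0186 0.3293] F [-0.4 -0.4  0.4]
```

```bash
python3 -m inch '[{"x":50,"y":10,"z":0,"wx":0,"wy":0,"wz":0,"jaw":0},{"x":100,"y":20,"z":20,"wx":0,"wy":0,"wz":0,"jaw":0},{"x":140,"y":20.5,"z":40,"wx":0,"wy":0,"wz":0,"jaw":0},{"x":169,"y":20.5,"z":60,"wx":0,"wy":0,"wz":0,"jaw":0},{"x":169,"y":20.5,"z":100,"wx":0,"wy":0,"wz":0,"jaw":0},{"x":169,"y":20.5,"z":140,"wx":0,"wy":0,"wz":0,"jaw":0},{"x":169,"y":20.5,"z":180,"wx":0,"wy":0,"wz":0,"jaw":0},{"x":169,"y":20.5,"z":220,"wx":0,"wy":0,"wz":0,"jaw":0},{"x":169,"y":20.5,"z":231,"wx":0,"wy":0,"wz":0,"jaw":0},{"x":169,"y":20.5,"z":231,"wx":0,"wy":0,"wz":0,"jaw":0},{"x":169,"y":20.5,"z":231,"wx":0,"wy":0,"wz":0,"jaw":0}]'
python3 -c "
from h import *
goto([.484,.135,.098],DOWN)"
```

```text
t: 3.0
tcp_pos: [0.4949, 0.1812, 0.1002]
ee_rot: [3.139, -0.001, 1.369]
ft_force: [0.2, 0.5, 0.6]
grip_width: 0.0003
grasp_force: 0.0
d [-47.4  -1.5   2.1] w [ 0.1 -0.1 -0.1] t 3.0 tcp [0.4949 0.1812 0.1002] F [0.2 0.5 0.6]
```

```bash
python3 -m inch '[{"x":-15,"y":0,"z":0,"wx":0,"wy":0,"wz":0,"jaw":0},{"x":-28,"y":0,"z":0,"wx":0,"wy":0,"wz":0,"jaw":0},{"x":-33,"y":0,"z":0,"wx":0,"wy":0,"wz":0,"jaw":0},{"x":-37,"y":0,"z":0,"wx":0,"wy":0,"wz":0,"jaw":0},{"x":-40,"y":0,"z":0,"wx":0,"wy":0,"wz":0,"jaw":0},{"x":-43,"y":0,"z":0,"wx":0,"wy":0,"wz":0,"jaw":0},{"x":-46,"y":0,"z":0,"wx":0,"wy":0,"wz":0,"jaw":0},{"x":-49,"y":0,"z":0,"wx":0,"wy":0,"wz":0,"jaw":0},{"x":-52,"y":0,"z":0,"wx":0,"wy":0,"wz":0,"jaw":0},{"x":-55,"y":0,"z":0,"wx":0,"wy":0,"wz":0,"jaw":0},{"x":-58,"y":0,"z":0,"wx":0,"wy":0,"wz":0,"jaw":0},{"x":-61,"y":0,"z":0,"wx":0,"wy":0,"wz":0,"jaw":0}]'
python3 -c "
from h import *
c=snap('side','s2.png');cv2.imwrite('pics/s2c.png',cv2.resize(c['image'][150:350,200:400],None,fx=3,fy=3))"
```

```text
t: 4.2
tcp_pos: [0.4812, 0.1214, 0.0986]
ee_rot: [3.142, 0.0, 1.37]
ft_force: [0.4, -0.3, 0.2]
grip_width: -0.0001
grasp_force: 0.0
```

View pics/s2c.png

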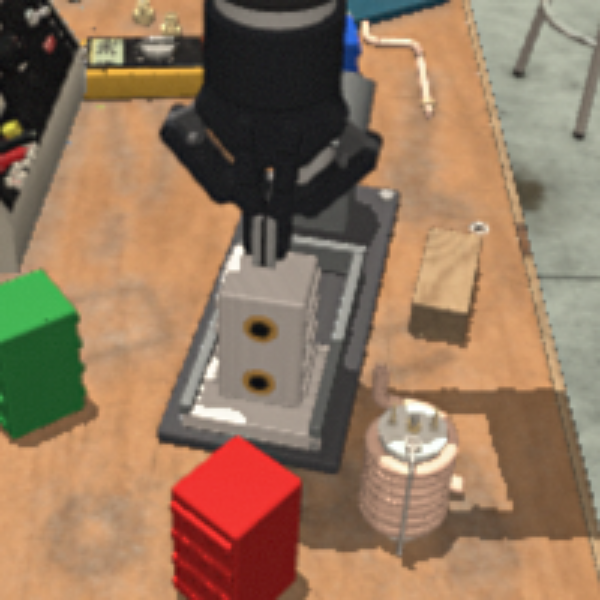

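Run:
```python
from h import *
c=dict(np.load('/tmp/side.npz'));P=pts(c)
f=210/np.tan(np.radians(c['fovy'])/2)
for X in([.4812,.1214,.0986],[.479,.109,.116],[.484,.133,.116]):
    q=c['R']@X+c['t'];print((q[:2]/q[2]*f+[c['cx'],c['cy']]).round(1))
for u,v in((287,242),(290,245),(295,245),(285,265),(288,230),(287,222),(300,240)): print(u,v,((u-200)*3,(v-150)*3),P[v,u].round(3))
for n in('scene',):
    c=snap(n,'sc2.png');Q=pts(c);
    cv2.imwrite('pics/sc2c.png',cv2.resize(c['image'][150:330,180:400],None,fx=3,fy=3))
```

```text
[288.5 251. ]
[290.  239.5]
[287.1 248. ]
287 242 (261, 276) [0.484 0.115 0.115]
290 245 (270, 285) [0.479 0.123 0.115]
295 245 (285, 285) [0.47  0.122 0.114]
285 265 (255, 345) [0.487 0.133 0.074]
288 230 (264, 240) [0.483 0.132 0.157]
287 222 (261, 216) [0.486 0.13  0.173]
300 240 (300, 270) [0.46  0.107 0.114]
```

View pics/sc2c.png

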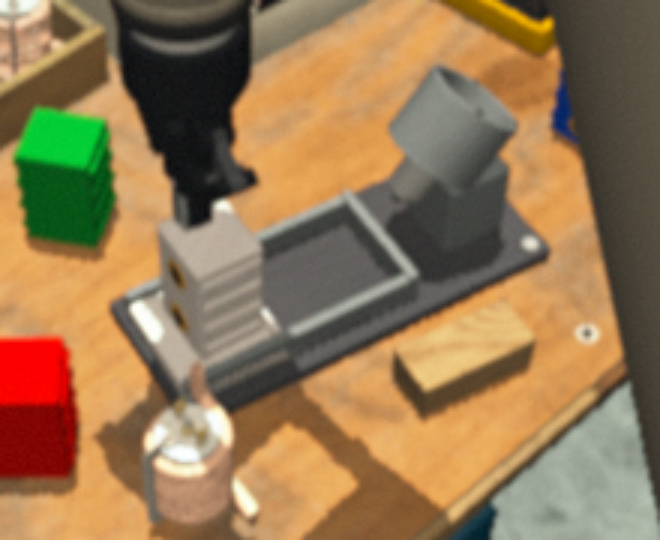

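Run:
```python
from h import *
c=dict(np.load('/tmp/side.npz'));P=pts(c)
for v in range(226,250,2): print(v,P[v,287].round(3),c['image'][v,287],P[v,292].round(3))
c=dict(np.load('/tmp/scene.npz'));P=pts(c)
for v in range(214,232,2): print(v,P[v,243].round(3),c['image'][v,243],P[v,246].round(3))
s=status.state();print(s['tcp_pos'],s['joint_pos'],s['joint_efforts'],s['grip_width'],s['ft_force'],s['t'])
```

```text
226 [0.485 0.132 0.166] [43 45 47] [0.477 0.131 0.165]
228 [0.485 0.134 0.163] [39 42 43] [0.476 0.13  0.16 ]
230 [0.485 0.133 0.157] [28 29 30] [0.476 0.131 0.156]
232 [0.485 0.134 0.154] [32 34 35] [0.476 0.131 0.152]
234 [0.485 0.131 0.147] [32 33 36] [0.476 0.13  0.146]
236 [0.485 0.133 0.145] [33 34 36] [0.476 0.126 0.139]
238 [0.485 0.131 0.138] [54 57 61] [0.475 0.104 0.115]
240 [0.485 0.109 0.114] [149 160 173] [0.475 0.109 0.115]
242 [0.484 0.115 0.115] [145 156 167] [0.475 0.116 0.116]
244 [0.484 0.12  0.114] [144 154 167] [0.475 0.12  0.115]
246 [0.484 0.125 0.113] [146 158 171] [0.475 0.127 0.116]
248 [0.484 0.13  0.113] [146 158 170] [0.475 0.132 0.116]
214 [0.463 0.135 0.192] [19 17 18] [0.45  0.138 0.205]
216 [0.459 0.138 0.192] [27 26 27] [0.451 0.137 0.198]
218 [0.472 0.128 0.169] [25 25 25] [0.451 0.138 0.194]
220 [0.472 0.128 0.163] [30 32 30] [0.467 0.125 0.165]
222 [0.474 0.127 0.155] [32 33 33] [0.471 0.122 0.153]
224 [0.472 0.129 0.152] [34 36 37] [0.47  0.123 0.15 ]
226 [0.476 0.126 0.141] [107 116 124] [0.487 0.11  0.119]
228 [0.485 0.119 0.121] [157 175 187] [0.482 0.114 0.119]
230 [0.486 0.119 0.114] [162 180 191] [0.48  0.116 0.118]
[0.48122401 0.12121157 0.09855907] [ 9.22752349e-02  3.90698101e-01  1.73727170e+00 -1.54458478e-04
  1.01370939e+00  2.93675023e-01] [-1.33516649e-01 -4.22536182e+01 -2.09027731e+01 -2.56347272e-02
 -2.89438794e-03 -6.13290933e-02] -0.00036641488898280416 [-0.40849087  0.40173199  0.06749034] 4.3
```

Run:
```python
from h import *
print({k:getattr(arm,k) for k in dir(arm) if k[0]!='_'})
c=dict(np.load('/tmp/side.npz'));P=pts(c)
for v in range(150,240,6):
    k=[u for u in range(240,340) if P[v,u,1]>.06 and P[v,u,1]<.2 and P[v,u,2]>.1 and c['image'][v,u].max()<90]
    if k: print(v,'z',np.median(P[v,k,2]).round(3),'x',P[v,k,0].min().round(3),P[v,k,0].max().round(3))
```

```text
{'MotionError': <class 'cell.MotionError'>, 'grip_point_offset': 0.0187}
150 z 0.328 x 0.445 0.518
156 z 0.309 x 0.447 0.518
162 z 0.306 x 0.447 0.518
168 z 0.296 x 0.445 0.518
174 z 0.285 x 0.447 0.518
180 z 0.274 x 0.446 0.522
186 z 0.251 x 0.44 0.538
192 z 0.238 x 0.434 0.542
198 z 0.228 x 0.423 0.539
204 z 0.215 x 0.426 0.531
210 z 0.203 x 0.433 0.522
216 z 0.189 x 0.444 0.513
222 z 0.176 x 0.457 0.496
228 z 0.16 x 0.467 0.496
234 z 0.146 x 0.471 0.494
```

Run:
```python
from h import *
s=status.state();c=snap('wrist','w3.png');P=pts(c)
R=Ro.from_euler('xyz',s['ee_rot'])
T=R.inv().apply(P.reshape(-1,3)-s['tcp_pos']).reshape(P.shape)
print('cam in tool',R.inv().apply(-c['R'].T@c['t']-s['tcp_pos']).round(4))
dark=(c['image'].max(2)<110)&(c['range_z']>0)
k=dark&(abs(T[...,0])<.03)&(abs(T[...,1])<.02)&(T[...,2]>-.12)&(T[...,2]<.02)
print(k.sum());q=T[k];print('tool z max pctl',np.percentile(q[:,2],[50,90,98,100]).round(4))
for v in range(200,400,8): 
  if c['range_z'][v,278]>0: print(v,c['range_z'][v,278].round(3),T[v,278].round(3),P[v,278].round(3))
```

```text
cam in tool [ 0.0717  0.0003 -0.1806]
10844
tool z max pctl [-0.1038 -0.0673 -0.0471  0.0154]
200 0.229 [ 0.012 -0.     0.04 ] [0.483 0.133 0.058]
208 0.207 [ 0.013 -0.     0.017] [0.484 0.134 0.081]
216 0.19 [ 0.013 -0.     0.   ] [0.484 0.134 0.098]
224 0.178 [ 0.012 -0.    -0.012] [0.484 0.133 0.111]
232 0.175 [ 0.009 -0.    -0.017] [0.483 0.13  0.115]
240 0.176 [ 0.004 -0.    -0.017] [0.482 0.126 0.115]
248 0.179 [-0.001 -0.    -0.016] [0.481 0.121 0.114]
256 0.143 [ 0.01  -0.    -0.049] [0.483 0.131 0.148]
264 0.136 [ 0.01  -0.    -0.057] [0.483 0.131 0.156]
272 0.129 [ 0.01  -0.    -0.065] [0.483 0.131 0.163]
280 0.123 [ 0.01  -0.    -0.071] [0.483 0.131 0.169]
288 0.118 [ 0.009 -0.    -0.076] [0.483 0.13  0.174]
296 0.12 [ 0.006 -0.    -0.075] [0.482 0.127 0.173]
304 0.119 [ 0.003 -0.    -0.077] [0.482 0.124 0.175]
312 0.122 [-0.001 -0.    -0.075] [0.481 0.12  0.174]
320 0.123 [-0.005 -0.    -0.076] [0.48  0.117 0.174]
328 0.123 [-0.008  0.    -0.076] [0.48  0.114 0.175]
336 0.125 [-0.012 -0.    -0.075] [0.479 0.109 0.174]
344 0.312 [-0.145 -0.     0.08 ] [ 0.452 -0.021  0.018]
352 0.302 [-0.145 -0.     0.07 ] [ 0.452 -0.021  0.028]
360 0.296 [-0.148 -0.     0.063] [ 0.451 -0.024  0.036]
368 0.081 [ 0.009  0.    -0.114] [0.483 0.13  0.213]
376 0.078 [ 0.01   0.    -0.118] [0.483 0.131 0.216]
384 0.076 [ 0.01  0.   -0.12] [0.483 0.131 0.219]
392 0.073 [ 0.01   0.    -0.122] [0.483 0.131 0.221]
```

View pics/w3.png

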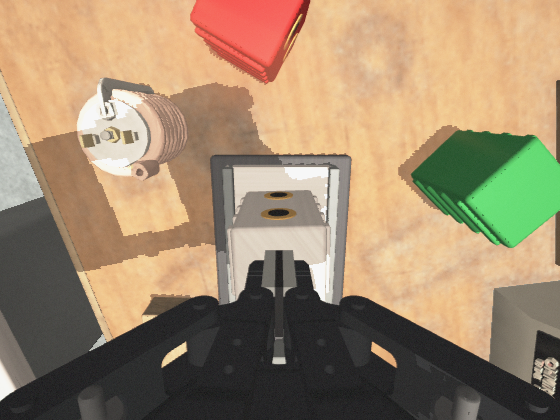

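The wrist view shows the fingertips at about (280,255), above the block's top. Wrist depth and the side camera agree that the real tips sit about 40 mm behind the reported TCP along tool z. The push passed over the block, which is untouched. I'll back off, go 40 mm lower and push again.

```bash
python3 -m inch '[{"x":30,"y":0,"z":0,"wx":0,"wy":0,"wz":0,"jaw":0},{"x":58,"y":0,"z":0,"wx":0,"wy":0,"wz":0,"jaw":0},{"x":58,"y":0,"z":0,"wx":0,"wy":0,"wz":0,"jaw":0},{"x":58,"y":0,"z":30,"wx":0,"wy":0,"wz":0,"jaw":0},{"x":58,"y":0,"z":41,"wx":0,"wy":0,"wz":0,"jaw":0},{"x":45,"y":0,"z":41,"wx":0,"wy":0,"wz":0,"jaw":0},{"x":32,"y":0,"z":41,"wx":0,"wy":0,"wz":0,"jaw":0},{"x":26,"y":0,"z":41,"wx":0,"wy":0,"wz":0,"jaw":0},{"x":22,"y":0,"z":41,"wx":0,"wy":0,"wz":0,"jaw":0},{"x":19,"y":0,"z":41,"wx":0,"wy":0,"wz":0,"jaw":0},{"x":16,"y":0,"z":41,"wx":0,"wy":0,"wz":0,"jaw":0},{"x":13,"y":0,"z":41,"wx":0,"wy":0,"wz":0,"jaw":0},{"x":10,"y":0,"z":41,"wx":0,"wy":0,"wz":0,"jaw":0},{"x":7,"y":0,"z":41,"wx":0,"wy":0,"wz":0,"jaw":0},{"x":4,"y":0,"z":41,"wx":0,"wy":0,"wz":0,"jaw":0},{"x":1,"y":0,"z":41,"wx":0,"wy":0,"wz":0,"jaw":0}]'
python3 - <<'E'
from h import *
c=snap('side','s3.png');P=pts(c)
b=(P[...,0]>.42)&(P[...,0]<.54)&(P[...,1]>.03)&(P[...,1]<.16)&(P[...,2]>.04)&(P[...,2]<.16)&(c['image'].min(2)>110)
Q=P[b]
print(len(Q),Q.min(0).round(3),Q.max(0).round(3))
# sockets face slope: y vs z
for a in np.arange(.04,.13,.01):
    k=(Q[:,2]>a)&(Q[:,2]<a+.01)
    if k.sum(): print(a.round(2),k.sum(),np.median(Q[k],0).round(3))
E
```

```text
t: 5.95
tcp_pos: [0.4813, 0.1222, 0.0575]
ee_rot: [-3.141, 0.0, 1.37]
ft_force: [0.9, 0.8, 0.9]
grip_width: -0.0002
grasp_force: 0.6
806 [0.445 0.061 0.041] [0.512 0.135 0.153]
0.04 108 [0.482 0.13  0.046]
0.05 114 [0.472 0.127 0.054]
0.06 106 [0.48  0.122 0.066]
0.07 163 [0.48  0.12  0.075]
0.08 113 [0.474 0.117 0.084]
0.09 81 [0.465 0.114 0.095]
0.1 60 [0.464 0.111 0.105]
0.11 49 [0.464 0.105 0.113]
0.12 4 [0.49  0.132 0.128]
```

The block is tipping over the lip, now about 16°. I'll keep pushing.

```bash
python3 -m inch '[{"x":-3,"y":0,"z":0,"wx":0,"wy":0,"wz":0,"jaw":0},{"x":-6,"y":0,"z":0,"wx":0,"wy":0,"wz":0,"jaw":0},{"x":-9,"y":0,"z":0,"wx":0,"wy":0,"wz":0,"jaw":0},{"x":-12,"y":0,"z":0,"wx":0,"wy":0,"wz":0,"jaw":0},{"x":-15,"y":0,"z":0,"wx":0,"wy":0,"wz":0,"jaw":0},{"x":-18,"y":0,"z":0,"wx":0,"wy":0,"wz":0,"jaw":0},{"x":-21,"y":0,"z":0,"wx":0,"wy":0,"wz":0,"jaw":0},{"x":-24,"y":0,"z":0,"wx":0,"wy":0,"wz":0,"jaw":0},{"x":-27,"y":0,"z":0,"wx":0,"wy":0,"wz":0,"jaw":0},{"x":-30,"y":0,"z":0,"wx":0,"wy":0,"wz":0,"jaw":0},{"x":-30,"y":0,"z":0,"wx":0,"wy":0,"wz":0,"jaw":0},{"x":-30,"y":0,"z":0,"wx":0,"wy":0,"wz":0,"jaw":0},{"x":-30,"y":0,"z":0,"wx":0,"wy":0,"wz":0,"jaw":0},{"x":-30,"y":0,"z":0,"wx":0,"wy":0,"wz":0,"jaw":0}]'
python3 - <<'E'
from h import *
c=snap('side');d=snap('scene')
cv2.imwrite('pics/m4.png',np.hstack([cv2.resize(c['image'][150:300,230:380],None,fx=2.6,fy=2.6),cv2.resize(d['image'][150:300,200:350],None,fx=2.6,fy=2.6)]))
E
```

```text
t: 7.4
tcp_pos: [0.4755, 0.0933, 0.0576]
ee_rot: [3.141, 0.0, 1.37]
ft_force: [0.4, -0.1, -0.1]
grip_width: -0.0
grasp_force: 0.0
```

View pics/m4.png

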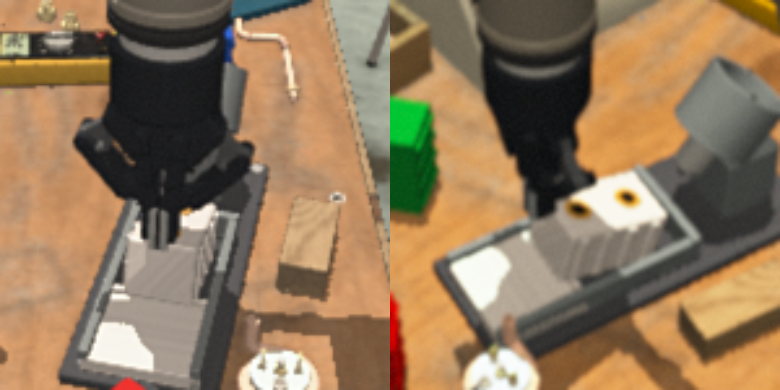

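The block has fallen with its sockets up; they show at (580,208) and (628,198) in the right half. Next I'll check its height and tilt.

```bash
cat > blk.py <<'E'
from h import *
N=np.array([.4629,.0265])
def chk(n,c=None):
    c=snap(n) if c is None else c
    P=pts(c);d=P[...,:2]-N
    fx=d@[np.cos(PSI),np.sin(PSI)];fy=d@[-np.sin(PSI),np.cos(PSI)]
    b=(abs(fx)<.04)&(abs(fy)<.08)&(P[...,2]>.045)&(P[...,2]<.1)&(c['image'].min(2)>95)
    X=np.c_[fx[b],fy[b],P[b][:,2]]
    zt=np.percentile(X[:,2],90)
    T=X[X[:,2]>zt-.02]
    for _ in range(4):
        A=np.c_[T[:,:2],np.ones(len(T))];s=np.linalg.lstsq(A,T[:,2],rcond=None)[0];r=T[:,2]-A@s
        T=T[abs(r)<max(.0025,2*r.std())]
    print(n,len(T),'slope',s.round(3),'fx',np.percentile(T[:,0],[1,99]).round(4),'fy',np.percentile(T[:,1],[1,99]).round(4))
E
python3 -c "
from blk import *
chk('scene');chk('side')"
```

```text
scene 718 slope [0.066 0.158 0.072] fx [-0.0303  0.0239] fy [-0.0315  0.0548]
side 498 slope [-0.015  0.048  0.068] fx [-0.0298  0.0288] fy [-0.0209  0.0611]
```

The tail is resting on the lip, with a slope of about 0.15. I'll back off, lower the tool and push the tail on.

```bash
python3 -m inch '[{"x":18,"y":0,"z":0,"wx":0,"wy":0,"wz":0,"jaw":0},{"x":18,"y":0,"z":25,"wx":0,"wy":0,"wz":0,"jaw":0},{"x":18,"y":0,"z":43,"wx":0,"wy":0,"wz":0,"jaw":0},{"x":18,"y":0,"z":43,"wx":0,"wy":0,"wz":0,"jaw":0},{"x":8,"y":0,"z":43,"wx":0,"wy":0,"wz":0,"jaw":0},{"x":2,"y":0,"z":43,"wx":0,"wy":0,"wz":0,"jaw":0},{"x":-1,"y":0,"z":43,"wx":0,"wy":0,"wz":0,"jaw":0},{"x":-3,"y":0,"z":43,"wx":0,"wy":0,"wz":0,"jaw":0},{"x":-5,"y":0,"z":43,"wx":0,"wy":0,"wz":0,"jaw":0},{"x":-7,"y":0,"z":43,"wx":0,"wy":0,"wz":0,"jaw":0},{"x":-9,"y":0,"z":43,"wx":0,"wy":0,"wz":0,"jaw":0},{"x":-11,"y":0,"z":43,"wx":0,"wy":0,"wz":0,"jaw":0},{"x":-12,"y":0,"z":43,"wx":0,"wy":0,"wz":0,"jaw":0},{"x":-12,"y":0,"z":43,"wx":0,"wy":0,"wz":0,"jaw":0}]'
python3 -c "
from blk import *
chk('scene');chk('side');goto([.47,.08,.1],DOWN)"
```

```text
t: 9.0
tcp_pos: [0.473, 0.0813, 0.0145]
ee_rot: [-3.141, 0.0, 1.37]
ft_force: [0.6, 1.0, -1.0]
grip_width: 0.0001
grasp_force: 0.7
scene 616 slope [0.086 0.179 0.074] fx [-0.0307  0.0243] fy [-0.0485  0.0379]
side 198 slope [ 0.026 -0.051  0.065] fx [-0.03    0.0294] fy [-0.0416  0.0686]
d [ -2.   -2.7 -85.5] w [-0.  0. -0.] t 9.1 tcp [0.4731 0.0814 0.0145] F [-0.4  1.5 -1.3]
```

```bash
cat >> blk.py <<'E'
def prof(n,c=None):
    c=snap(n) if c is None else c
    P=pts(c);d=P[...,:2]-N
    fx=d@[np.cos(PSI),np.sin(PSI)];fy=d@[-np.sin(PSI),np.cos(PSI)]
    for xr in((-.025,-.01),(-.01,.01),(.01,.025)):
        print(n,xr,[(lo,*(1000*np.percentile(P[k][:,2],[25,75])).round().astype(int).tolist(),int(np.median(c['image'][k]))) for lo in range(-60,75,5) if (k:=(fx>xr[0])&(fx<xr[1])&(fy*1000>=lo)&(fy*1000<lo+5)&(P[...,2]<.2)).sum()>3])
E
python3 -c "
from blk import *
for n in('scene','side'): prof(n,dict(np.load('/tmp/%s.npz'%n)))"
```

```text
scene (-0.025, -0.01) [(-60, 35, 39, 116), (-55, 24, 38, 94), (-50, 20, 64, 161), (-45, 65, 66, 245), (-40, 66, 68, 245), (-35, 67, 69, 240), (-30, 68, 70, 243), (-25, 68, 71, 236), (-20, 71, 72, 244), (-15, 71, 74, 245), (-10, 71, 75, 238), (-5, 45, 75, 236), (0, 37, 76, 188), (5, 60, 79, 144), (10, 13, 79, 120), (15, 16, 78, 91), (20, 15, 80, 94), (25, 14, 81, 82), (30, 13, 67, 77), (35, 16, 75, 95), (40, 54, 64, 119), (45, 42, 107, 104), (50, 31, 109, 49), (55, 29, 110, 25), (60, 75, 141, 19), (65, 103, 155, 19), (70, 54, 159, 21)]
scene (-0.01, 0.01) [(-50, 64, 66, 228), (-45, 64, 66, 246), (-40, 66, 67, 235), (-35, 68, 70, 190), (-30, 69, 70, 85), (-25, 69, 72, 155), (-20, 70, 73, 233), (-15, 71, 73, 244), (-10, 73, 74, 245), (-5, 75, 77, 245), (0, 75, 77, 245), (5, 78, 80, 194), (10, 79, 82, 143), (35, 12, 15, 94), (40, 24, 56, 96), (45, 34, 43, 111), (50, 29, 33, 144), (55, 28, 37, 146), (60, 31, 83, 76), (65, 30, 130, 25), (70, 29, 138, 20)]
scene (0.01, 0.025) [(-50, 62, 64, 230), (-45, 65, 67, 243), (-40, 66, 67, 242), (-35, 66, 68, 240), (-30, 68, 70, 242), (-25, 69, 72, 2
[... 168 characters left out ...]
, 160), (60, 27, 29, 162), (65, 29, 105, 143), (70, 28, 134, 144)]
side (-0.025, -0.01) [(-40, 62, 62, 244), (-30, 64, 65, 209), (-25, 64, 66, 241), (-10, 69, 70, 241), (-5, 70, 71, 243), (25, 10, 11, 70), (30, 11, 12, 65), (40, 61, 70, 144), (45, 42, 53, 143), (50, 30, 106, 116), (55, 26, 87, 137), (60, 27, 99, 32), (65, 105, 157, 29), (70, 117, 144, 29)]
side (-0.01, 0.01) [(25, 10, 11, 67), (30, 11, 46, 61), (45, 38, 101, 113), (50, 30, 39, 133), (55, 25, 29, 143), (60, 35, 85, 45), (65, 75, 142, 30), (70, 110, 137, 28)]
side (0.01, 0.025) [(25, 9, 11, 73), (40, 59, 68, 167), (45, 40, 51, 146), (50, 29, 39, 139), (55, 25, 30, 141), (60, 61, 99, 36), (65, 103, 156, 29), (70, 120, 146, 29)]
```

Still tilted about 12°: the tail's lower corner sits right at the lip's edge (fy ≈ 48.5). It needs a few more millimetres, pushed lower down.

```bash
python3 -m inch '[{"x":6,"y":0,"z":0,"wx":0,"wy":0,"wz":0,"jaw":0},{"x":6,"y":0,"z":11,"wx":0,"wy":0,"wz":0,"jaw":0},{"x":6,"y":0,"z":11,"wx":0,"wy":0,"wz":0,"jaw":0},{"x":2,"y":0,"z":11,"wx":0,"wy":0,"wz":0,"jaw":0},{"x":0,"y":0,"z":11,"wx":0,"wy":0,"wz":0,"jaw":0},{"x":-2,"y":0,"z":11,"wx":0,"wy":0,"wz":0,"jaw":0},{"x":-3,"y":0,"z":11,"wx":0,"wy":0,"wz":0,"jaw":0},{"x":-4,"y":0,"z":11,"wx":0,"wy":0,"wz":0,"jaw":0},{"x":-5,"y":0,"z":11,"wx":0,"wy":0,"wz":0,"jaw":0},{"x":-5,"y":0,"z":11,"wx":0,"wy":0,"wz":0,"jaw":0},{"x":8,"y":0,"z":11,"wx":0,"wy":0,"wz":0,"jaw":0},{"x":12,"y":0,"z":0,"wx":0,"wy":0,"wz":0,"jaw":0}]'
python3 -c "
from blk import *
c=snap('scene');chk('scene',c);prof('scene',c);goto([.47,.08,.1],DOWN)"
```

```text
t: 10.3
tcp_pos: [0.4748, 0.0937, 0.0142]
ee_rot: [-3.14, 0.001, 1.371]
ft_force: [0.1, -0.5, 1.2]
grip_width: -0.0
grasp_force: 0.0
scene 726 slope [ 0.038 -0.013  0.064] fx [-0.0294  0.0274] fy [-0.0456  0.0423]
scene (-0.025, -0.01) [(-60, 37, 38, 108), (-55, 25, 40, 131), (-50, 35, 61, 130), (-45, 64, 66, 243), (-40, 63, 66, 247), (-35, 64, 65, 247), (-30, 63, 65, 246), (-25, 62, 65, 241), (-20, 64, 66, 246), (-15, 64, 65, 247), (-10, 65, 66, 247), (-5, 62, 64, 247), (0, 63, 65, 247), (5, 63, 64, 247), (10, 62, 64, 243), (15, 63, 65, 177), (20, 63, 65, 159), (25, 63, 66, 159), (30, 64, 66, 158), (35, 62, 65, 162), (40, 32, 57, 108), (45, 31, 33, 135), (50, 29, 33, 143), (55, 28, 111, 140), (60, 29, 109, 65), (65, 28, 109, 33), (70, 39, 108, 23)]
scene (-0.01, 0.01) [(-50, 63, 64, 206), (-45, 64, 66, 245), (-40, 64, 66, 247), (-35, 64, 66, 241), (-30, 65, 67, 122), (-25, 64, 66, 84), (-20, 64, 67, 174), (-15, 64, 66, 242), (-10, 64, 65, 247), (-5, 64, 65, 247), (0, 63, 64, 247), (5, 63, 65, 247), (10, 64, 66, 242), (15, 64, 66, 174), (40, 26, 44, 101), (45, 33, 33, 133), (50, 29, 34, 144), (55, 27, 29, 157), (60, 29, 31, 160), (65, 28, 30, 161), (70, 28, 66, 145)]
scene (0.01, 0.025) [(-50, 62, 64, 213), (-45, 63, 66, 244), (-40, 63, 65, 247), (-35, 63, 65, 247), (-30, 64, 65, 243), (-25, 63, 65, 246), (-20, 64, 66, 245), (-15, 64, 66, 247), (-10, 63, 65, 247), (-5, 64, 66, 245), (0, 64, 66, 247), (5, 63, 64, 246), (10, 64, 66, 247), (15, 64, 66, 247), (40, 23, 31, 89), (65, 27, 28, 146), (70, 28, 29, 163)]
d [-15.   -3.4 -83.6] w [ 0.1 -0.   0.1] t 10.35 tcp [0.4764 0.094  0.0164] F [1.4 0.3 1.3]
```

The block lies flat: its top is 50 mm above the floor and its length runs fy -48 to 42. Next is the plunger: lift, then go to a tilted viewing pose on the collar's axis.

```bash
cat >> h.py <<'E'
F=Ro.from_euler('z',PSI).as_matrix()
a=np.radians(40)
TILT=Ro.from_matrix(F@np.array([[0,1,0],[np.cos(a),0,np.sin(a)],[np.sin(a),0,-np.cos(a)]])).as_euler('xyz')
AX=F@np.array([0,-np.sin(a),np.cos(a)])
E
python3 -c "
from h import *
print(np.linalg.det(Ro.from_euler('xyz',TILT).as_matrix()),TILT,AX)
goto(np.array([.4375,-.0985,.133])+.16*AX,TILT)"
```

```text
1.0 [ 3.14159265 -0.6981317   1.37008346] [-0.12815124 -0.62988346  0.76604444]
d [-299.3    0.3 -239.2] w [ 0.1 40.   0.1] t 10.35 tcp [0.4764 0.094  0.0164] F [1.4 0.3 1.3]
```

```bash
python3 -m inch '[{"x":10,"y":0,"z":-40,"wx":0,"wy":0,"wz":0,"jaw":0},{"x":10,"y":0,"z":-90,"wx":0,"wy":0,"wz":0,"jaw":0},{"x":5,"y":0,"z":-140,"wx":0,"wy":0,"wz":0,"jaw":0},{"x":-20,"y":0,"z":-190,"wx":0,"wy":0,"wz":0,"jaw":0},{"x":-50,"y":0,"z":-230,"wx":0,"wy":0,"wz":0,"jaw":0},{"x":-90,"y":0,"z":-250,"wx":0,"wy":0,"wz":0,"jaw":0},{"x":-130,"y":0,"z":-250,"wx":0,"wy":0,"wz":0,"jaw":0},{"x":-170,"y":0,"z":-250,"wx":0,"wy":0,"wz":0,"jaw":0},{"x":-210,"y":0,"z":-250,"wx":0,"wy":8,"wz":0,"jaw":0},{"x":-250,"y":0,"z":-245,"wx":0,"wy":16,"wz":0,"jaw":0},{"x":-280,"y":0,"z":-242,"wx":0,"wy":24,"wz":0,"jaw":0},{"x":-299,"y":0,"z":-240,"wx":0,"wy":32,"wz":0,"jaw":0},{"x":-299,"y":0,"z":-240,"wx":0,"wy":40,"wz":0,"jaw":0},{"x":-299,"y":0,"z":-240,"wx":0,"wy":40,"wz":0,"jaw":0},{"x":-299,"y":0,"z":-240,"wx":0,"wy":40,"wz":0,"jaw":0},{"x":-299,"y":0,"z":-240,"wx":0,"wy":40,"wz":0,"jaw":0},{"x":-299,"y":0,"z":-240,"wx":0,"wy":40,"wz":0,"jaw":0}]'
python3 - <<'E'
from h import *
s=status.state();c=snap('wrist','w5.png');P=pts(c)
R=Ro.from_euler('xyz',s['ee_rot'])
print('cam in tool',R.inv().apply(-c['R'].T@c['t']-s['tcp_pos']).round(4))
# fixture-axis coordinates about the estimated rim centre: e1=x_f, e2=rim direction (tool x), e3=axis
C0=np.array([.4375,-.0985,.133]);M=np.array([F[:,0],F@[0,np.cos(a),np.sin(a)],AX])
L=(P-C0)@M.T*1000
k=(np.hypot(L[...,0],L[...,1])<60)&(L[...,2]>-40)&(L[...,2]<25)&(c['range_z']>0)&(P[...,2]>.05)
V,U=np.where(k);print(k.sum(),U.min(),U.max(),V.min(),V.max())
h=np.histogram(L[k][:,2],bins=np.arange(-40,26,2));print(list(zip(h[1].astype(int),h[0])))
goto([.47,.08,.1],TILT)
E
```

```text
t: 12.05
tcp_pos: [0.4163, -0.1986, 0.2559]
ee_rot: [3.139, -0.695, 1.374]
ft_force: [1.1, -0.8, -1.1]
grip_width: -0.0
grasp_force: 0.0
cam in tool [ 0.0714  0.0003 -0.1814]
3751 247 312 143 219
[(np.int64(-40), np.int64(71)), (np.int64(-38), np.int64(126)), (np.int64(-36), np.int64(190)), (np.int64(-34), np.int64(136)), (np.int64(-32), np.int64(38)), (np.int64(-30), np.int64(37)), (np.int64(-28), np.int64(31)), (np.int64(-26), np.int64(40)), (np.int64(-24), np.int64(48)), (np.int64(-22), np.int64(177)), (np.int64(-20), np.int64(1023)), (np.int64(-18), np.int64(565)), (np.int64(-16), np.int64(35)), (np.int64(-14), np.int64(37)), (np.int64(-12), np.int64(35)), (np.int64(-10), np.int64(36)), (np.int64(-8), np.int64(47)), (np.int64(-6), np.int64(41)), (np.int64(-4), np.int64(84)), (np.int64(-2), np.int64(641)), (np.int64(0), np.int64(301)), (np.int64(2), np.int64(12)), (np.int64(4), np.int64(0)), (np.int64(6), np.int64(0)), (np.int64(8), np.int64(0)), (np.int64(10), np.int64(0)), (np.int64(12), np.int64(0)), (np.int64(14), np.int64(0)), (np.int64(16), np.int64(0)), (np.int64(18), np.int64(0)), (np.int64(20), np.int64(0)), (np.int64(22), np.int64(0))]
d [118.2  -2.5 301.4] w [-0.   0.2  0.2] t 12.1 tcp [ 0.4163 -0.1986  0.2558] F [ 0.4 -0.4 -0. ]
```

View pics/w5.png

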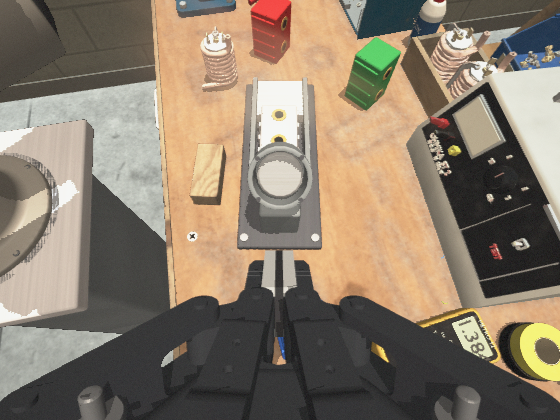

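The last picture looks straight down the collar axis. The rim is centred at (280,177) with the plunger head inside it, and the block lies flat in the nest with its sockets at (279,115) and (279,140).

Run:
```python
from h import *
s=status.state();c=dict(np.load('/tmp/wrist.npz'));P=pts(c)
C0=np.array([.4375,-.0985,.133]);M=np.array([F[:,0],F@[0,np.cos(a),np.sin(a)],AX])
L=(P-C0)@M.T*1000
for lo,hi in((-3,2),(-22,-16)):
    k=(np.hypot(L[...,0],L[...,1])<60)&(L[...,2]>lo)&(L[...,2]<hi)&(P[...,2]>.06)
    q=L[k]; k2=cv2.minEnclosingCircle(q[:,:2].astype(np.float32));print(lo,len(q),k2,np.median(q[:,2]).round(1),np.percentile(q[:,:2],[1,99],axis=0).round(1))
    A=np.c_[q[:,:2],np.ones(len(q))];print('tilt',np.linalg.lstsq(A,q[:,2],rcond=None)[0].round(3))
R=Ro.from_euler('xyz',s['ee_rot'])
T=R.inv().apply(P.reshape(-1,3)-s['tcp_pos']).reshape(P.shape)
for v in range(244,300,4): print(v,T[v,270].round(3),T[v,288].round(3))
for tz in(.0,):
    print('TCP in L',(M@(s['tcp_pos']-C0)*1000).round(1))
```

```text
-3 999 ((-0.06424561887979507, 3.4959237575531006), 35.797691345214844) -0.5 [[-34.3 -30.9]
 [ 34.4  38.4]]
tilt [-0.    -0.002 -0.462]
-22 1765 ((0.4264293909072876, 6.876242160797119), 33.70400619506836) -18.4 [[-25.8 -25.7]
 [ 25.8  33.7]]
tilt [-0.000e+00 -3.000e-03 -1.855e+01]
244 [-0.104 -0.012  0.232] [-0.104  0.013  0.231]
248 [-0.11  -0.012  0.233] [-0.11   0.013  0.232]
252 [ 0.01  -0.004 -0.045] [ 0.01   0.004 -0.046]
256 [ 0.01  -0.004 -0.049] [ 0.01   0.004 -0.05 ]
260 [ 0.009 -0.004 -0.053] [ 0.01   0.004 -0.055]
264 [ 0.01  -0.004 -0.058] [ 0.01   0.004 -0.058]
268 [ 0.009 -0.003 -0.061] [ 0.01   0.004 -0.062]
272 [ 0.01  -0.003 -0.065] [ 0.01   0.004 -0.065]
276 [ 0.01  -0.003 -0.069] [ 0.009  0.004 -0.067]
280 [ 0.01  -0.003 -0.072] [ 0.01   0.004 -0.071]
284 [ 0.01  -0.003 -0.075] [ 0.01   0.004 -0.074]
288 [ 0.01  -0.003 -0.078] [ 0.01   0.004 -0.077]
292 [ 0.011 -0.003 -0.082] [ 0.011  0.003 -0.082]
296 [ 0.011 -0.003 -0.084] [ 0.01   0.003 -0.084]
TCP in L [ -0.8   0.5 159.9]
```

```bash
python3 -m inch '[{"x":3,"y":0.8,"z":40,"wx":0,"wy":0,"wz":0,"jaw":0},{"x":3,"y":0.8,"z":80,"wx":0,"wy":0,"wz":0,"jaw":0},{"x":3,"y":0.8,"z":120,"wx":0,"wy":0,"wz":0,"jaw":0},{"x":3,"y":0.8,"z":150,"wx":0,"wy":0,"wz":0,"jaw":0},{"x":3,"y":0.8,"z":170,"wx":0,"wy":0,"wz":0,"jaw":0},{"x":3,"y":0.8,"z":185,"wx":0,"wy":0,"wz":0,"jaw":0},{"x":3,"y":0.8,"z":195,"wx":0,"wy":0,"wz":0,"jaw":0},{"x":3,"y":0.8,"z":200,"wx":0,"wy":0,"wz":0,"jaw":0},{"x":3,"y":0.8,"z":204,"wx":0,"wy":0,"wz":0,"jaw":0},{"x":3,"y":0.8,"z":204,"wx":0,"wy":0,"wz":0,"jaw":0},{"x":3,"y":0.8,"z":204,"wx":0,"wy":0,"wz":0,"jaw":0}]'
python3 -c "
from h import *
s=status.state();M=np.array([F[:,0],F@[0,np.cos(a),np.sin(a)],AX])
print((M@(s['tcp_pos']-[.4375,-.0985,.133])*1000).round(1),M@s['ft_force'],s['ee_rot'])"
```

```text
t: 13.2
tcp_pos: [0.4435, -0.0697, 0.1005]
ee_rot: [3.14, -0.697, 1.37]
ft_force: [-0.9, -0.8, -0.3]
grip_width: -0.0003
grasp_force: 0.0
[  0.1   1.7 -43.8] [-0.72579722 -0.93728401  0.35447486] [ 3.14049838 -0.69748224  1.37041159]
```

```bash
python3 -m inch '[{"x":2,"y":0,"z":4,"wx":0,"wy":0,"wz":0,"jaw":0},{"x":2,"y":0,"z":9,"wx":0,"wy":0,"wz":0,"jaw":0},{"x":2,"y":0,"z":13,"wx":0,"wy":0,"wz":0,"jaw":0},{"x":2,"y":0,"z":16,"wx":0,"wy":0,"wz":0,"jaw":0},{"x":2,"y":0,"z":19,"wx":0,"wy":0,"wz":0,"jaw":0},{"x":2,"y":0,"z":22,"wx":0,"wy":0,"wz":0,"jaw":0},{"x":2,"y":0,"z":25,"wx":0,"wy":0,"wz":0,"jaw":0},{"x":2,"y":0,"z":28,"wx":0,"wy":0,"wz":0,"jaw":0},{"x":2,"y":0,"z":28,"wx":0,"wy":0,"wz":0,"jaw":0}]'
python3 -c "
from h import *
s=status.state();M=np.array([F[:,0],F@[0,np.cos(a),np.sin(a)],AX])
print((M@(s['tcp_pos']-[.4375,-.0985,.133])*1000).round(1),M@s['ft_force'],s['ee_rot'])"
```

```text
t: 14.1
tcp_pos: [0.4471, -0.0502, 0.0802]
ee_rot: [3.141, -0.698, 1.37]
ft_force: [-3.3, -4.7, 7.6]
grip_width: -0.0001
grasp_force: 4.3
[ -0.2   3.8 -72.1] [-2.31964182  0.85278127  9.22904872] [ 3.14121606 -0.69795073  1.37036578]
```

```bash
python3 -m inch '[{"x":0,"y":0,"z":3,"wx":0,"wy":0,"wz":0,"jaw":0},{"x":0,"y":0,"z":5,"wx":0,"wy":0,"wz":0,"jaw":0},{"x":0,"y":0,"z":7,"wx":0,"wy":0,"wz":0,"jaw":0},{"x":0,"y":0,"z":8,"wx":0,"wy":0,"wz":0,"jaw":0},{"x":0,"y":0,"z":8,"wx":0,"wy":0,"wz":0,"jaw":0}]'
python3 -c "
from h import *
s=status.state();M=np.array([F[:,0],F@[0,np.cos(a),np.sin(a)],AX])
print((M@(s['tcp_pos']-[.4375,-.0985,.133])*1000).round(1),M@s['ft_force'],s['ee_rot'])"
```

```text
t: 14.6
tcp_pos: [0.4481, -0.0458, 0.0748]
ee_rot: [3.14, -0.698, 1.371]
ft_force: [-5.3, -8.2, 13.7]
grip_width: -0.0002
grasp_force: 8.2
[ -0.1   3.8 -79.1] [-3.54586517  1.86039691 16.31280582] [ 3.1401875  -0.69754969  1.37130591]
```

At 16 N, above the spring's 12 N, the plunger is at its stop. I'll press slightly more and hold.

```bash
python3 -m inch '[{"x":0,"y":0,"z":1,"wx":0,"wy":0,"wz":0,"jaw":0},{"x":0,"y":0,"z":2,"wx":0,"wy":0,"wz":0,"jaw":0},{"x":0,"y":0,"z":2,"wx":0,"wy":0,"wz":0,"jaw":0},{"x":0,"y":0,"z":2,"wx":0,"wy":0,"wz":0,"jaw":0},{"x":0,"y":0,"z":2,"wx":0,"wy":0,"wz":0,"jaw":0},{"x":0,"y":0,"z":2,"wx":0,"wy":0,"wz":0,"jaw":0}]'
python3 -c "
from h import *
s=status.state();M=np.array([F[:,0],F@[0,np.cos(a),np.sin(a)],AX])
print((M@(s['tcp_pos']-[.4375,-.0985,.133])*1000).round(1),M@s['ft_force'],s['ee_rot'])"
```

```text
t: 15.2
tcp_pos: [0.4483, -0.0458, 0.0746]
ee_rot: [3.138, -0.697, 1.373]
ft_force: [-14.6, -17.3, 29.4]
grip_width: -0.0001
grasp_force: 17.8
[  0.1   3.7 -79.3] [-10.84197483   3.68205986  35.29052618] [ 3.13810942 -0.69664196  1.37307637]
```

Position held at -79.3 mm while the force rose to 35 N, so it is hard on the stop and was held for 0.6 s. Now I'll retract along the axis and check.

```bash
python3 -m inch '[{"x":0,"y":0,"z":-4,"wx":0,"wy":0,"wz":0,"jaw":0},{"x":0,"y":0,"z":-10,"wx":0,"wy":0,"wz":0,"jaw":0},{"x":0,"y":0,"z":-20,"wx":0,"wy":0,"wz":0,"jaw":0},{"x":0,"y":0,"z":-32,"wx":0,"wy":0,"wz":0,"jaw":0},{"x":0,"y":0,"z":-50,"wx":0,"wy":0,"wz":0,"jaw":0},{"x":0,"y":0,"z":-80,"wx":0,"wy":0,"wz":0,"jaw":0},{"x":0,"y":0,"z":-120,"wx":0,"wy":0,"wz":0,"jaw":0},{"x":0,"y":0,"z":-160,"wx":0,"wy":0,"wz":0,"jaw":0},{"x":0,"y":0,"z":-200,"wx":0,"wy":0,"wz":0,"jaw":0},{"x":0,"y":0,"z":-240,"wx":0,"wy":0,"wz":0,"jaw":0},{"x":0,"y":0,"z":-240,"wx":0,"wy":0,"wz":0,"jaw":0},{"x":0,"y":0,"z":-240,"wx":0,"wy":0,"wz":0,"jaw":0},{"x":0,"y":0,"z":-240,"wx":0,"wy":0,"wz":0,"jaw":0}]'
python3 - <<'E'
from blk import *
c=snap('wrist');P=pts(c);chk('wrist',c);chk('scene')
C0=np.array([.4375,-.0985,.133]);M=np.array([F[:,0],F@[0,np.cos(a),np.sin(a)],AX])
L=(P-C0)@M.T*1000
k=(np.hypot(L[...,0],L[...,1]-3)<20)&(L[...,2]>-60)&(L[...,2]<10);print('plunger',k.sum(),np.percentile(L[k][:,2],[10,50,90]))
E
```

```text
t: 16.5
tcp_pos: [0.4174, -0.1939, 0.2554]
ee_rot: [-3.139, -0.7, 1.369]
ft_force: [-0.3, 0.3, -0.5]
grip_width: -0.0004
grasp_force: 0.0
wrist 1368 slope [-0.003  0.002  0.061] fx [-0.0278  0.0248] fy [-0.0308  0.0405]
scene 762 slope [ 0.018 -0.006  0.064] fx [-0.0291  0.0258] fy [-0.0447  0.0424]
plunger 952 [-19.14231618 -18.17291467 -17.29755805]
```

The plunger is back at rest, 18 mm below the rim. The block is flat and the arm is clear.

```bash
python3 -c "
from cell import job_done
print(job_done())"
```

```text
the job is handed in; nothing more can be done
None
```

I handed the job in at about 16.6 s: the heater block lies flat in the nest with its sockets up, the plunger was held at its stop for about 0.6 s and sprang fully back, and I kept clear of the coil and wooden block; no verdict came back.

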